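# Shut and bolt the guard gate of a bench fixture

## Task

Push the fixture's guard gate shut with a fingertip. Then hold the yellow spring catch pressed well down with one fingertip and keep it down while the other fingertip pushes the red lug, so that the bolt slides fully home across the front of the gate; then let go, so that the catch springs up again and locks the bolt. Push and press only: do not pinch or reach behind the gate or the lug, and do not lift or shift the castings, the tape roll or the deburring tool.

Things in the scene. Friction and masses are not known exactly. Their poses are not given: they have to be found in the camera images.
- fixture: grey base plate 195 x 280 x 8 mm fixed to the bench. Origin on the bench top; x points away from the robot, y left along the bolt's travel, z up (frame of all mm below). Plate x -61..133, y -112..168. Right: bolt and yellow catch. Left: clear cage (x 60..133, y 56..166, top z 92) holding a casting, gate at its front. Two steel straps over the bolt (x 4..53, y 22..55) reach z 51.
- catch_pad (a point): centre of the top face of the spring catch's yellow ribbed pad, at x -35, y -45, z 66 mm while the catch is up; it goes straight down with the catch. The pad's flat top is 34 mm wide (x -52..-18) and 110 mm long (y -100..+10): long enough for a fingertip to slide along it as the bolt is pushed.
- catch (a joint): m the catch is pressed straight down: 0 up, 0.014 bottom. Spring 3 N at the top, 6.5 N at the bottom. Its tooth frees the bolt from 0.006 on: press to about 0.010 and stay above 0.0065 for the whole slide (let up halfway, it rubs under the bolt). It springs up only with the bolt at the start or home (from 0.0365), and then locks it.
- bolt_lug (a point): centre of the pushing face (looks to -y) of the bolt's upright red lug: x 35, y -56, z 63 mm at the start; moves to +y with the bolt. Lug 34 mm wide (x 18..52), 7 thick, z 42..84. At y below its face nothing stands above z 42. Fingertips with centres 70 mm apart in x stand one on the pad's centre line, one behind the lug.
- bolt (a joint): m the bolt has slid to +y: 0 at the start (2 mm of play while locked), 0.041 fully home against its stop. Friction about 2 N. Steel bar 26 mm wide, z 30..42 mm. At home its end stands 28 mm across the front of the closed gate; it strikes the gate's edge if the gate is ajar.
- gate_edge (a point): point on the front face (looks to -x when shut) of the gate, at a blue patch near the free right edge, 80 mm from the hinge, z 68 mm; with the gate shut at x 50, y 80 mm. The gate is a clear panel in an aluminium frame, 95 mm wide, 8 mm thick, z 12..90 mm.
- gate (a joint): rad the gate stands open: 0 shut (against its stop), up to 0.8. It turns about an upright hinge at x 54, y 160 mm; its free edge swings towards the robot (-x). It starts 0.25 to 0.55 open and stays where it is left (friction 0.04 N m).
- casting_in: dark small casting, 50 mm across, 30 mm tall, loose on the rubber nest pad inside the cage; origin at its underside centre; leave alone.
- casting_out: dark small casting, 50 mm across, 30 mm tall, loose on the bench to the right of the fixture; origin at its underside centre; leave alone.
- tape: roll of beige tape, 96 mm across, 25 mm tall, loose on the bench in front of the fixture; origin at its underside centre; leave alone.
- deburrer: blue deburring tool, 118 x 16 x 17 mm, loose on the bench to the right of the fixture; origin at its underside centre; leave alone.

How it is judged:
By the outcome, as a careful person would: the job done as asked, in the order asked, and still so for the second after the job is handed in, with the robot touching nothing.
It also fails if it takes over 45 s, if anything falls off the work surface, if the arm or the gripper's body presses on something with over 40 N, if the wrist force passes 120 N, or if a joint passes its speed limit or range.

## Robot

A 6-joint arm with a two-finger parallel gripper is mounted at the origin on a cart in front of the work surface, level with it; the furniture and walls round the work are solid. World frame = base frame: x ahead of the robot, y to its left, z up, the work surface at z = 0. Lengths are in m, angles in rad, forces in N, time in s.
With the tool pointing down it reaches from about 0.35 to 0.975 m from the base axis. Payload 4.9 kg.
Tool frame: the origin (TCP) lies midway between the tips of the shut fingers; the grasp point (between the pads) lies 19 mm behind it; z points along the fingers, y is the direction in which the jaws open and shut (so a half turn about z gives the same grasp; the last joint's range is limited). The gripper opens to 85 mm and grips with 20 to 120 N. Pads are 22 mm wide; open, the fingers measure 114 mm over their backs; the gripper's body (76 mm by 85 mm) begins 54 mm behind the grasp point. The pads swing forward as they close: fully open they stand 13 mm farther back than shut.
Start: joints at [-1.452, 0.053, 1.613, -0, 1.476, -0.119], TCP at [0.147, -0.607, 0.231] pointing down, gripper open.
Joint ranges: [-3.01, 3.01], [-1.01, 2.22], [0.06, 2.58], [-1.02, 4.17], [0.09, 2.62], [-3.14, 3.14]. Speed limits (rad/s): [2.57, 2.57, 3.14, 3.14, 3.14, 3.14].

## Interface

Orientations are given as a rotation vector (axis times angle).
In Python, from station import ctrl gives the robot as it stands.
- The arm moves only by the tool play_rows, never from a script. Its argument "motion" is a list that holds one entry, the list of rows, each a list of 7 numbers: the closure, from -1 (fully open) to 1 (shut), then the shift along the tool's x, y, z in cm, then the turn, a rotation vector about the tool's x, y, z in degrees. A call has 1 to 20 rows; each row is the pose to reach, as a shift and turn from the pose measured when the call began, along the tool's axes at that moment; what a row does not reach only later rows make up. A row lasts 1/8 s, in which the tool goes at most 62.5 mm and 10.7 degrees, less where a joint would pass 70% of its speed; a pose out of reach is approached as far as the arm can. A call with a gripper value outside its range is refused whole. The fingers move at their own pace and stop on an object; "newtons" is the grip in N (left out, the last holds). Time passes only in rows, so rows that repeat a pose let the fingers close. It gives the time, the measured TCP pose, the force and the opening at its end, in the units of the state.
- ctrl.get_obs(): the state, without advancing time (a new reading comes with each control period).
- ctrl.get_image(name): name is "scene" or "top"; returns a dict with "color" (420x560x3 uint8, red, green, blue), "mtx" (3x3 intrinsics, pixels), "D" ([k1, k2, p1, p2, k3] as OpenCV has them; the pictures are not rectified), "T" (4x4, takes a point from camera to world coordinates). Camera axes: x right, y up, looking along -z (the intrinsics and any distortion apply to the point x, -y, -z); pixel columns grow to the right and rows downward; lengths in m; the calibration is good to about 2 mm. A picture is of the moment at which its call begins. There is no depth.
- ctrl.finish_job(): hands the job in, once; it reports no verdict.
The state is a dict: "t": time; "q": joint angles; "dq": joint speeds; "effort": joint torques, N m; "tool_pos": TCP position; "tool_rot": TCP orientation; "contact_force": force on the tool from outside, world axes, zero at the start; "wrist_torque": the same for the moment, N m; "opening": finger opening in m.
Only numpy, scipy, OpenCV 4.12 (cv2) and the standard library are available. Lean on these libraries where they do the work, as an engineer would, in place of code of your own. Each camera call takes 0.05 s, during which the arm holds its last target.

## Working session

There is one attempt and no reset: what is moved stays moved. The work goes in short steps, Python scripts to look and compute and a tool call to move; the robot and the scene stay as the last step left them, time stands still between calls to the robot, and variables do not carry over. Pictures are saved under pics/ and viewed, and the job is handed in when it is done.

Besides the shell and the picture viewer there is one more tool, called after "Request:" as name(argument=value, ...), one argument or row to a line, values as JSON. play_rows: Moves the arm, as the interface text tells. Its arguments: {"type":"object","properties":{"motion":{"type":"array"},"newtons":{"type":"number"}},"required":["motion"]}

```bash
mkdir -p pics; ls; python3 - <<'E'
from station import ctrl
import cv2
o=ctrl.get_obs()
for k,v in o.items(): print(k,v)
for n in("scene","top"):
    im=ctrl.get_image(n); cv2.imwrite(f"pics/{n}0.png",im["color"][:,:,::-1]); print(n,im["mtx"],im["D"],im["T"])
E
```

```text
pics
t 0.0
q [-1.45203420e+00  5.33406863e-02  1.61431157e+00  2.94495519e-05
  1.47600180e+00 -1.19019775e-01]
dq [-6.23606559e-05 -9.37163828e-04 -5.00783258e-04 -6.09714249e-05
 -1.19065613e-03  1.40776703e-03]
effort [-2.49617529e-03 -3.93683124e+01 -3.70177853e+01 -1.15689622e-04
  7.26496830e-03 -3.35349583e-06]
tool_pos [ 0.14713844 -0.6067851   0.23006255]
tool_rot [-3.11736917e+00 -3.72378741e-01 -4.64336964e-05]
contact_force [ 0.00752235  0.8019379  -0.26253405]
wrist_torque [ 0.01426884 -0.04596055 -0.02858561]
opening 0.0856902325302631
scene [[422.38820363   0.         279.32065978]
 [  0.         422.38820363 202.31242287]
 [  0.           0.           1.        ]] [-0.02780093  0.          0.          0.          0.        ] [[-0.67549957  0.51532027 -0.52739487 -0.05136981]
 [-0.7373469  -0.47640334  0.47891482  0.55020675]
 [-0.00445816  0.71237973  0.70178006  0.78643739]
 [ 0.          0.          0.          1.        ]]
top [[494.32549172   0.         280.99224387]
 [  0.         494.32549172 216.59677262]
 [  0.           0.           1.        ]] [-0.0610939  0.         0.         0.         0.       ] [[ 0.0255936   0.98153506 -0.18956239  0.29505425]
 [-0.9996121   0.02721098  0.00593397  0.08201012]
 [ 0.01098257  0.18933699  0.98185075  1.06066125]
 [ 0.          0.          0.          1.        ]]
```

View pics/scene0.png

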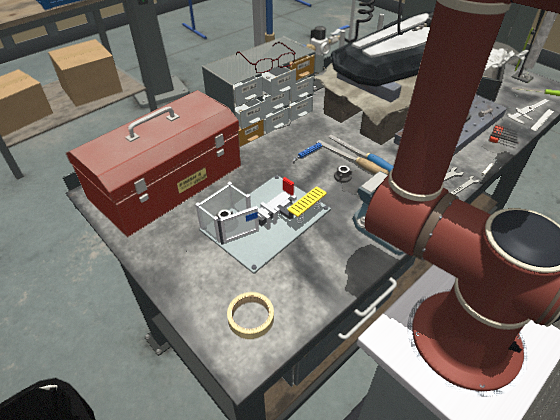

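View pics/top0.png

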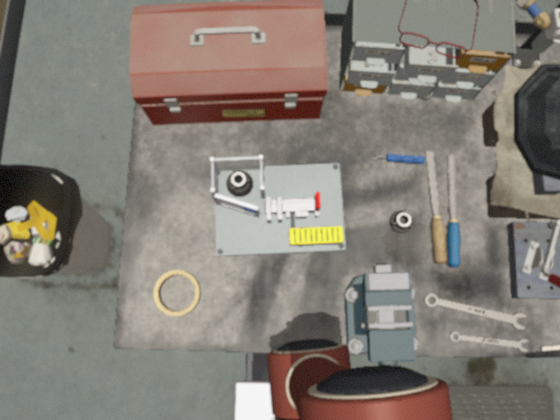

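The scene picture shows the fixture mid-bench with the gate ajar. In the top picture, the plate spans about (213..345, 163..255), the pad is at (316,236), the lug at (318,202) and the gate runs (215,195)→(257,212). Next I'll measure these.

```bash
cat > h.py <<'E'
import numpy as np, cv2
from station import ctrl
def ray(im,uv):
    p=cv2.undistortPoints(np.array([[uv]],float),im["mtx"],im["D"])[0,0]
    T=im["T"]; return T[:3,3], T[:3,:3]@np.array([p[0],-p[1],-1.])
def onz(im,uv,z):
    c,d=ray(im,uv); return c+d*(z-c[2])/d[2]
def proj(im,P):
    T=im["T"]; q=(np.atleast_2d(P)-T[:3,3])@T[:3,:3]; q=q*[1,-1,-1]
    return cv2.projectPoints(q,np.zeros(3),np.zeros(3),im["mtx"],im["D"])[0][:,0]
def mask(im,col):
    h=cv2.cvtColor(im["color"],cv2.COLOR_RGB2HSV)
    if col=="y": return cv2.inRange(h,(25,180,150),(35,255,255))
    if col=="r": return cv2.inRange(h,(0,200,120),(5,255,255))|cv2.inRange(h,(176,200,120),(180,255,255))
def crop(im,x0,x1,y0,y1,k,name,pts=None):
    c=im["color"][:,:,::-1].copy()
    c=cv2.resize(c[y0:y1,x0:x1],None,fx=k,fy=k,interpolation=cv2.INTER_CUBIC)
    if pts is not None:
        for p in pts: cv2.circle(c,(int((p[0]+.5-x0)*k),int((p[1]+.5-y0)*k)),3,(255,0,255),1)
    cv2.imwrite("pics/"+name,c)
E
python3 - <<'E'
from h import *
t=ctrl.get_image("top"); s=ctrl.get_image("scene")
for n,im in(("top",t),("scene",s)):
  for col,z in(("y",.066),("r",.084)):
    m=mask(im,col); cs,_=cv2.findContours(m,cv2.RETR_EXTERNAL,cv2.CHAIN_APPROX_SIMPLE)
    for c in sorted(cs,key=cv2.contourArea)[-3:]:
        r=cv2.minAreaRect(c); print(n,col,cv2.contourArea(c),r,onz(im,r[0],z).round(4))
crop(t,200,360,145,265,5,"topc.png"); crop(s,180,340,165,280,5,"scenec.png")
E
```

```text
top y 0.0 ((23.0, 230.0), (0.0, 0.0), 0.0) [0.4442 0.6071 0.066 ]
top y 0.0 ((52.0, 220.0), (0.0, 0.0), 0.0) [0.4668 0.5482 0.066 ]
top y 0.0 ((43.0, 211.0), (0.0, 0.0), 0.0) [0.4852 0.5695 0.066 ]
top r 0.0 ((317.0, 198.5), (1.0, 0.0), -90.0) [0.523 0.004 0.084]
top r 0.0 ((317.0, 195.5), (1.0, 0.0), -90.0) [0.5293 0.0041 0.084 ]
top r 1.5 ((317.5, 207.0), (2.0, 1.0), 90.0) [0.5054 0.0028 0.084 ]
scene y 0.0 ((315.0, 188.0), (0.0, 0.0), 0.0) [ 0.4669 -0.042   0.066 ]
scene y 0.5 ((304.5500183105469, 197.85000610351562), (3.4785051345825195, 1.2649110555648804), 18.43494987487793) [0.4595 0.0025 0.066 ]
scene y 0.5 ((306.7500305175781, 195.25003051757812), (1.4142134189605713, 0.7071067094802856), 45.0) [ 0.4624 -0.008   0.066 ]
scene r 0.0 ((491.0, 138.0), (0.0, 0.0), 0.0) [ 0.262  -0.5417  0.084 ]
scene r 1.5 ((291.5, 191.5), (3.0, 1.0), 90.0) [0.484  0.0238 0.084 ]
scene r 16.5 ((287.5384216308594, 181.19232177734375), (11.094003677368164, 3.0508508682250977), 33.6900634765625) [0.518 0.005 0.084]
```

View pics/topc.png

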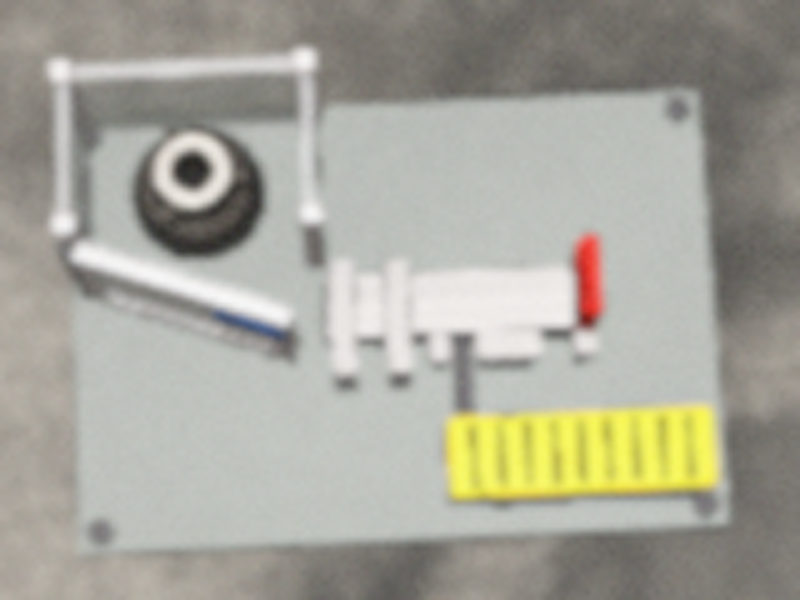

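View pics/scenec.png

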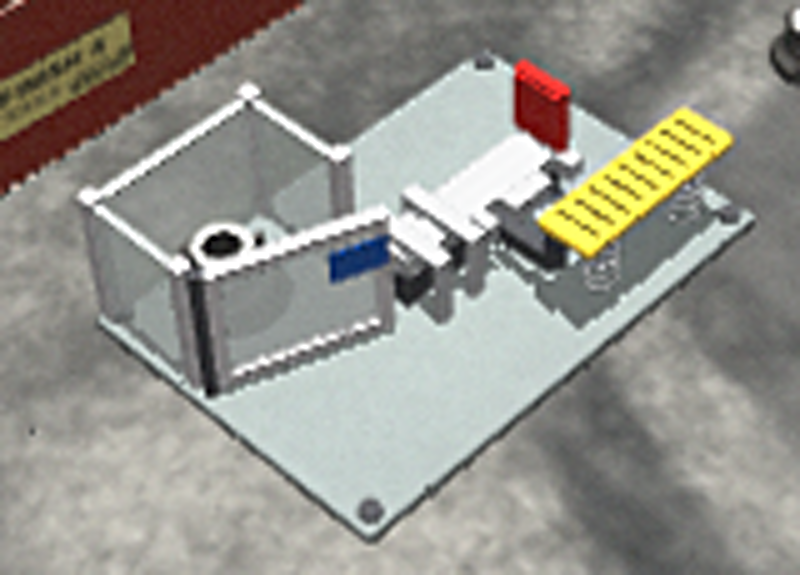

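```bash
cat >> h.py <<'E'
def cp(c,x0,y0,k): return [(c[0]+.5)/k-.5+x0,(c[1]+.5)/k-.5+y0]
E
python3 - <<'E'
from h import *
from scipy.optimize import least_squares
t=ctrl.get_image("top"); s=ctrl.get_image("scene")
A=[((133,-112,8),(697,90)),((-61,-112,8),(729,522)),((-61,168,8),(80,553)),((-18,10,66),(447,416)),((-52,10,66),(453,499)),((-52,-100,66),(718,487)),((-18,-100,66),(713,405))]
B=[((-18,-100,66),(685,107)),((-52,-100,66),(733,140)),((-52,10,66),(590,256)),((-18,10,66),(540,218)),((-61,168,8),(372,537)),((-61,-112,8),(755,216)),((133,-112,8),(485,53))]
def fit(sets):
    L=[];W=[]
    for im,S,x0,y0 in sets:
        for P,c in S:
            L.append(np.array(P)/1000); W.append(onz(im,cp(c,x0,y0,5),P[2]/1000))
    L=np.array(L);W=np.array(W)
    def r(p):
        c,s_=np.cos(p[2]),np.sin(p[2]); R=np.array([[c,-s_],[s_,c]])
        return (L[:,:2]@R.T+p[:2]-W[:,:2]).ravel()
    q=least_squares(r,[.47,.05,0]); print(q.x, (r(q.x)*1000).reshape(-1,2).round(1).tolist()); return q.x
fit([(t,A,200,145)]);fit([(s,B,180,165)]);p=fit([(t,A,200,145),(s,B,180,165)])
np.save("pose.npy",p)
# gate: blue patch upper edge top view
c,s_=np.cos(p[2]),np.sin(p[2])
def toF(w): d=w[:2]-p[:2]; return np.array([c*d[0]+s_*d[1],-s_*d[0]+c*d[1],w[2]])*1000
F=lambda x,y,z:np.array([p[0]+c*x/1000-s_*y/1000,p[1]+s_*x/1000+c*y/1000,z/1000])
# gate free top end (z 90): back/front corner in top
for px in((292,318),(295,312),(75,240)): print("gate top",toF(onz(t,cp(px,200,145,5),.09)))
print("gate sc",toF(onz(s,cp((387,208),180,165,5),.09)),toF(onz(s,cp((205,278),180,165,5),.09)))
print("lug",F(35,-56,63),"pad",F(-35,-45,66))
E
```

```text
[0.4830103  0.05098786 0.07441603] [[-0.0, -0.7], [-0.8, -0.8], [-0.8, 0.8], [0.1, 0.6], [0.2, 1.2], [0.6, -0.7], [0.7, -0.3]]
[0.48005614 0.05111208 0.07615034] [[0.3, 0.4], [-0.5, -2.2], [-0.0, -0.4], [-0.4, 2.1], [-1.0, 2.1], [-0.7, -0.3], [2.3, -1.7]]
[0.48153335 0.05104993 0.07527967] [[-1.4, -0.5], [-2.1, -0.8], [-2.4, 0.8], [-1.4, 0.6], [-1.3, 1.3], [-0.8, -0.7], [-0.7, -0.3], [1.7, 0.4], [0.9, -2.2], [1.4, -0.4], [1.1, 2.1], [0.6, 2.1], [0.6, -0.3], [3.7, -1.9]]
gate top [22.13119799 70.16856698 90.        ]
gate top [24.53263606 68.86583535 90.        ]
gate top [ 58.44291711 156.3592588   90.        ]
gate sc [21.52636131 69.34674398 90.        ] [ 49.9283641  156.68462124  90.        ]
lug [ 0.5206459  -0.00215917  0.063     ] pad [0.45001686 0.00354507 0.066     ]
```

```bash
cat >> h.py <<'E'
from scipy.spatial.transform import Rotation as Ro
def F(x,y,z):
    p=np.load("pose.npy"); c,s=np.cos(p[2]),np.sin(p[2])
    return np.array([p[0]+(c*x-s*y)/1000,p[1]+(s*x+c*y)/1000,z/1000])
def toF(w):
    p=np.load("pose.npy"); c,s=np.cos(p[2]),np.sin(p[2]); d=np.array(w)[:2]-p[:2]
    return (np.array([c*d[0]+s*d[1],-s*d[0]+c*d[1],w[2]])*1000).round(1)
def Rt(): # tool y along fixture +x, z down
    a=np.load("pose.npy")[2]; y=np.array([np.cos(a),np.sin(a),0]);z=np.array([0,0,-1.]); x=np.cross(y,z)
    return Ro.from_matrix(np.column_stack([x,y,z]))
def cmd(P):
    o=ctrl.get_obs(); R=Ro.from_rotvec(o["tool_rot"])
    print("F",toF(P),"cm",(R.inv().apply(P-o["tool_pos"])*100).round(2),"deg",np.degrees((R.inv()*Rt()).as_rotvec()).round(2))
def st():
    o=ctrl.get_obs(); a=np.load("pose.npy")[2]
    f=Ro.from_rotvec([0,0,-a]).apply(o["contact_force"])
    print("t",round(o["t"],2),"tcpF",toF(o["tool_pos"]),"forceF",f.round(2),"open",round(o["opening"],4),"err",np.degrees((Rt().inv()*Ro.from_rotvec(o["tool_rot"])).as_rotvec()).round(2), "tq",o["wrist_torque"].round(2))
E
python3 - <<'E'
from h import *
st(); cmd(np.array([.45,-.3,.26])); cmd(F(-15,80,200)); print(Rt().as_matrix().round(3))
E
```

```text
t 0.3 tcpF [-382.9 -631.2  230.9] forceF [ 0.26 -0.43 -0.15] open 0.0853 err [3.000e-02 3.000e-02 8.069e+01] tq [0.04 0.05 0.03]
F [ -57.8 -347.7  260. ] cm [ 36.67 -22.73  -2.89] deg [-3.000e-02 -3.000e-02 -8.069e+01]
F [-15.  80. 200.] cm [ 47.81 -64.23   3.14] deg [-3.000e-02 -3.000e-02 -8.069e+01]
[[-0.075  0.997  0.   ]
 [ 0.997  0.075  0.   ]
 [ 0.     0.    -1.   ]]
```

Request:
play_rows(
  motion=[
    [[1,6,-3.7,-2.5,0,0,-9],[1,12,-7.4,-3,0,0,-18],[1,18,-11,-3,0,0,-27],[1,24,-15,-3,0,0,-36],[1,30,-18.6,-3,0,0,-45],[1,36,-22.5,-3,0,0,-54],[1,38.5,-28.5,-3,0,0,-63],[1,40.5,-34.5,-2,0,0,-72],[1,42,-40.5,-1,0,0,-80.7],[1,43.5,-46.5,0,0,0,-80.7],[1,45,-52.5,1,0,0,-80.7],[1,46.5,-58.5,2,0,0,-80.7],[1,47.8,-64.2,3.1,0,0,-80.7],[1,47.8,-64.2,3.1,0,0,-80.7],[1,47.8,-64.2,3.1,0,0,-80.7]],
  ],
  newtons=40,
)

```text
t: 2.17
tool_pos: [0.4595, 0.1318, 0.1995]
tool_rot: [-2.129, -2.308, 0.001]
contact_force: [-0.5, -0.3, 0.6]
opening: -0.0001
```

```bash
python3 - <<'E'
from h import *
st(); cmd(F(-15,80,58)); 
t=ctrl.get_image("top"); crop(t,150,350,100,260,4,"t1.png")
E
```

```text
t 2.17 tcpF [-15.9  82.2 199.5] forceF [-0.52 -0.26  0.57] open -0.0001 err [ 0.1   0.05 -0.31] tq [-0.01  0.    0.04]
F [-15.  80.  58.] cm [-0.24  0.11 14.15] deg [-0.1  -0.05  0.31]
```

View pics/t1.png

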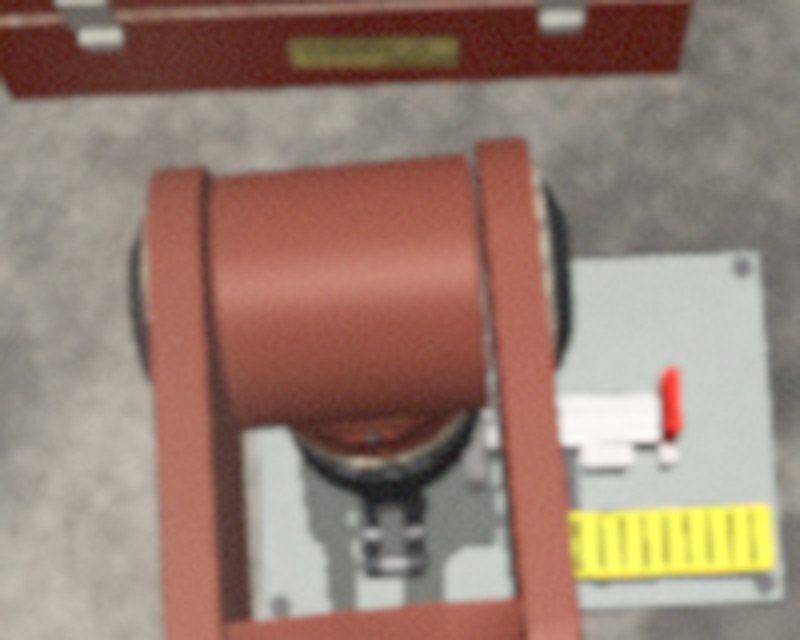

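The top view is blocked by the arm, with the gripper over the plate in front of the gate. I'll descend and push.

Request:
play_rows(
  motion=[
    [[1,-0.2,0.1,5,0,0,0.3],[1,-0.2,0.1,10,0,0,0.3],[1,-0.2,0.1,14.1,0,0,0.3],[1,-0.2,0.1,14.1,0,0,0.3],[1,-0.2,0.1,14.1,0,0,0.3]],
  ],
)

```text
t: 2.85
tool_pos: [0.4626, 0.1279, 0.061]
tool_rot: [2.139, 2.299, 0.003]
contact_force: [0.3, 0.2, -0.5]
opening: -0.0002
```

```bash
python3 - <<'E'
from h import *
st(); cmd(F(35,80,58)); 
t=ctrl.get_image("scene"); crop(t,180,340,145,265,5,"s1.png")
E
```

```text
t 2.85 tcpF [-13.1  78.   61. ] forceF [ 0.33  0.14 -0.46] open -0.0002 err [-0.11  0.01  0.18] tq [ 0.02 -0.01 -0.02]
F [35. 80. 58.] cm [0.21 4.81 0.31] deg [ 0.11 -0.01 -0.18]
```

View pics/s1.png

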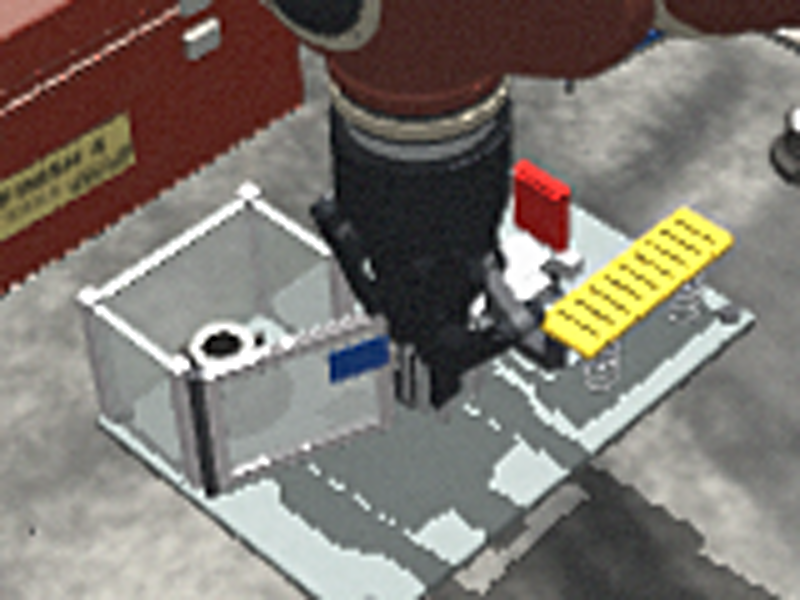

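```bash
python3 - <<'E'
from h import *
t=ctrl.get_image("scene"); 
P=[F(-13,78,61),F(1,89,61),F(1,67,61),F(-28,89,61),F(-28,67,61),F(20,67,90),F(50,70,90),F(50,160,90)]
u=proj(t,np.array(P)); print(((u-[180,145])*5).round()); crop(t,180,340,145,265,5,"s1b.png",u)
E
```

```text
[[427. 395.]
 [389. 393.]
 [422. 368.]
 [433. 425.]
 [466. 399.]
 [391. 305.]
 [342. 278.]
 [197. 380.]]
```

View pics/s1b.png

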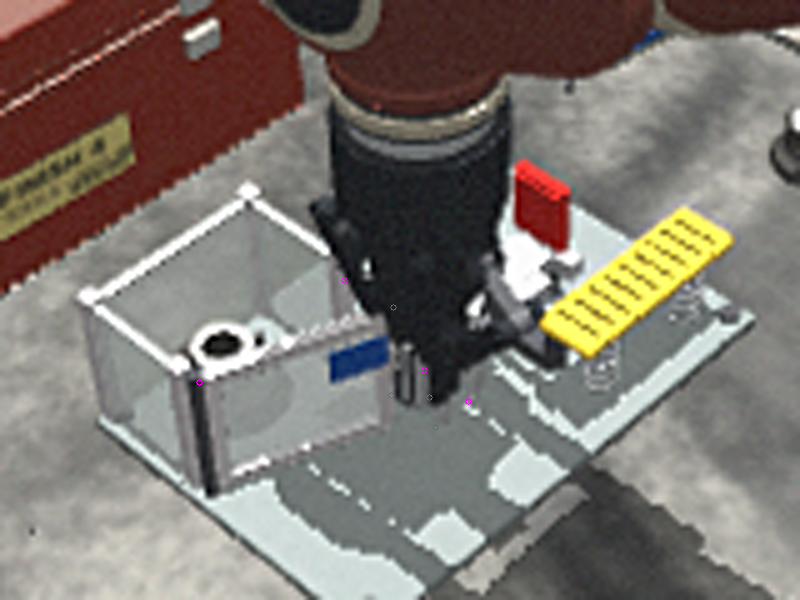

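The picture shows the closed fingertips at (425,398), in front of the gate's free edge at (388,425). I'll push towards shut from here.

Request:
play_rows(
  motion=[
    [[1,0.2,0,-0.5,0,0,0],[1,0.2,0.8,-0.5,0,0,0],[1,0.2,1.6,-0.5,0,0,0],[1,0.2,2.2,-0.5,0,0,0],[1,0.2,2.8,-0.5,0,0,0],[1,0.2,3.4,-0.5,0,0,0],[1,0.2,4.0,-0.5,0,0,0],[1,0.2,4.3,-0.5,0,0,0],[1,0.2,4.3,-0.5,0,0,0]],
  ],
)

```text
t: 4.08
tool_pos: [0.5063, 0.1335, 0.0671]
tool_rot: [2.138, 2.299, 0.006]
contact_force: [-0.5, -0.2, 0.4]
opening: 0.0002
```

```bash
python3 - <<'E'
from h import *
st(); cmd(F(40,80,66)); 
t=ctrl.get_image("scene"); crop(t,180,340,145,265,5,"s2.png")
E
```

```text
t 4.08 tcpF [30.9 80.3 67.1] forceF [-0.48 -0.13  0.38] open 0.0002 err [-0.25  0.03  0.15] tq [ 0.01  0.02 -0.02]
F [40. 80. 66.] cm [-0.03  0.91  0.11] deg [ 0.25 -0.03 -0.15]
```

View pics/s2.png

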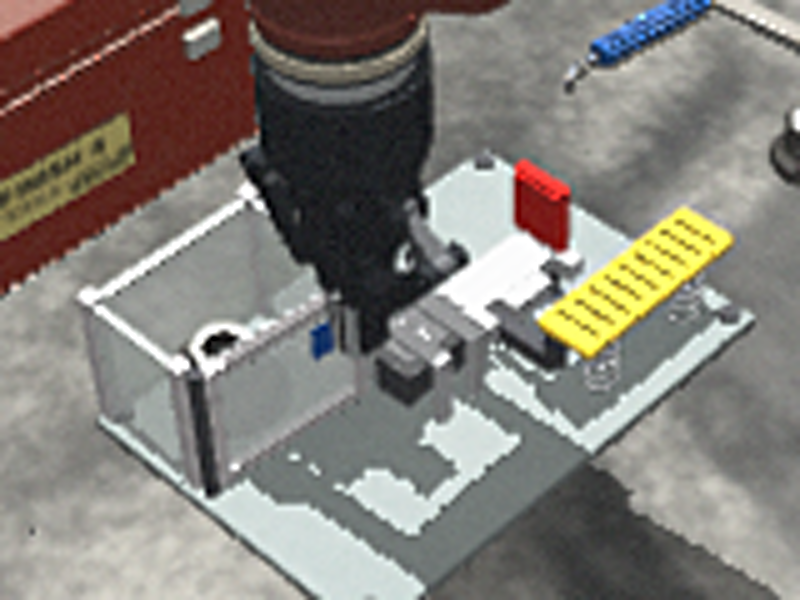

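The gate has moved and is nearly shut, with its patch at (320,340). I'll continue in small steps until the force rises.

Request:
play_rows(
  motion=[
    [[1,0,0.3,0,0,0,0],[1,0,0.5,0,0,0,0],[1,0,0.7,0,0,0,0],[1,0,0.7,0,0,0,0]],
  ],
)

```text
t: 4.62
tool_pos: [0.5131, 0.1339, 0.067]
tool_rot: [2.138, 2.299, 0.005]
contact_force: [0.0, -1.8, 0.9]
opening: -0.0001
```

```bash
python3 - <<'E'
from h import *
st()
E
```

```text
t 4.62 tcpF [37.7 80.3 67. ] forceF [-0.12 -1.8   0.87] open -0.0001 err [-0.23  0.02  0.15] tq [-0.07  0.15 -0.01]
```

Request:
play_rows(
  motion=[
    [[1,0,0.2,0,0,0,0],[1,0,0.35,0,0,0,0],[1,0,0.35,0,0,0,0]],
  ],
)

```text
t: 5.0
tool_pos: [0.5135, 0.1339, 0.0669]
tool_rot: [-2.137, -2.299, 0.006]
contact_force: [-14.1, -2.7, 10.9]
opening: 0.0003
```

```bash
python3 - <<'E'
from h import *
st()
t=ctrl.get_image("scene"); crop(t,180,340,145,265,5,"s3.png")
E
```

```text
t 5.0 tcpF [38.2 80.2 66.9] forceF [-14.25  -1.62  10.88] open 0.0003 err [ 0.28 -0.02  0.13] tq [-0.39  1.98 -0.03]
```

View pics/s3.png

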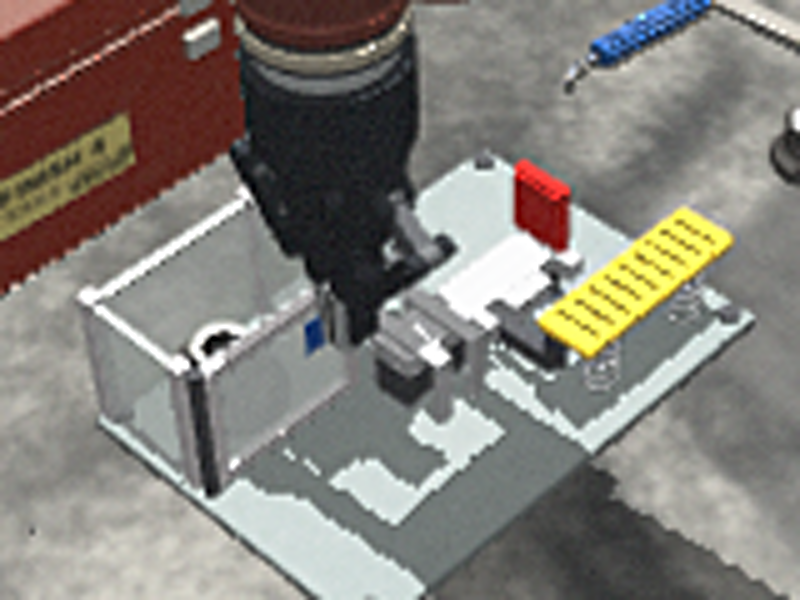

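The 14 N reaction at x ≈ 38 means the gate is on its stop. I'll back off, lift and look.

Request:
play_rows(
  motion=[
    [[1,0,-0.8,0,0,0,0],[1,0,-3,0,0,0,0],[1,0,-4,-3,0,0,0],[1,0,-4,-7,0,0,0],[1,0,-4,-9,0,0,0],[0,7.5,-4,-9,0,0,0],[-0.3,15,-3.8,-9,0,0,0],[-0.3,15.4,-3.8,-9,0,0,0],[-0.3,15.4,-3.8,-9,0,0,0]],
  ],
)

```text
t: 6.18
tool_pos: [0.4645, 0.2865, 0.1571]
tool_rot: [-2.133, -2.302, 0.005]
contact_force: [-0.1, -0.5, -0.0]
opening: 0.0555
```

```bash
python3 - <<'E'
from h import *
st()
t=ctrl.get_image("scene"); crop(t,180,340,145,265,5,"s4.png")
t=ctrl.get_image("top"); crop(t,200,360,145,265,5,"t4.png")
E
```

```text
t 6.17 tcpF [  0.8 236.  157.1] forceF [-0.13 -0.54 -0.02] open 0.0555 err [ 0.24  0.   -0.06] tq [0.03 0.02 0.03]
```

View pics/s4.png

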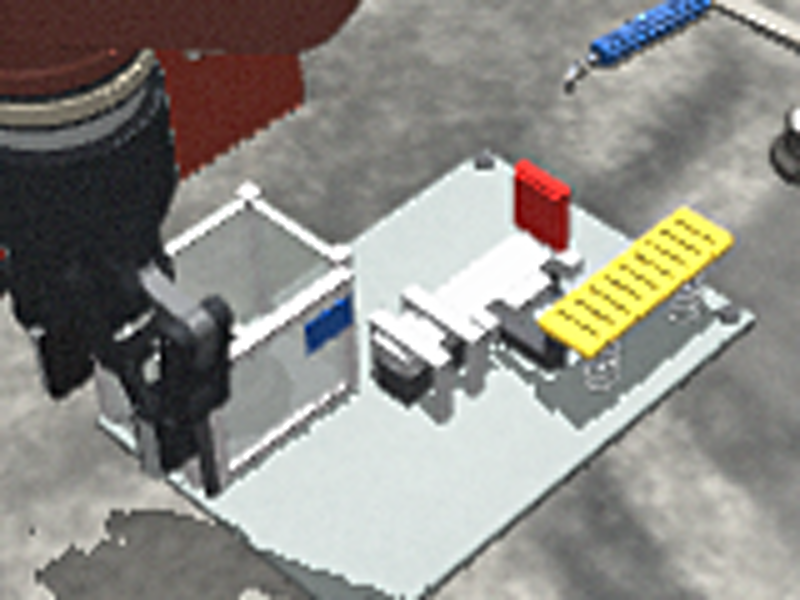

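View pics/t4.png

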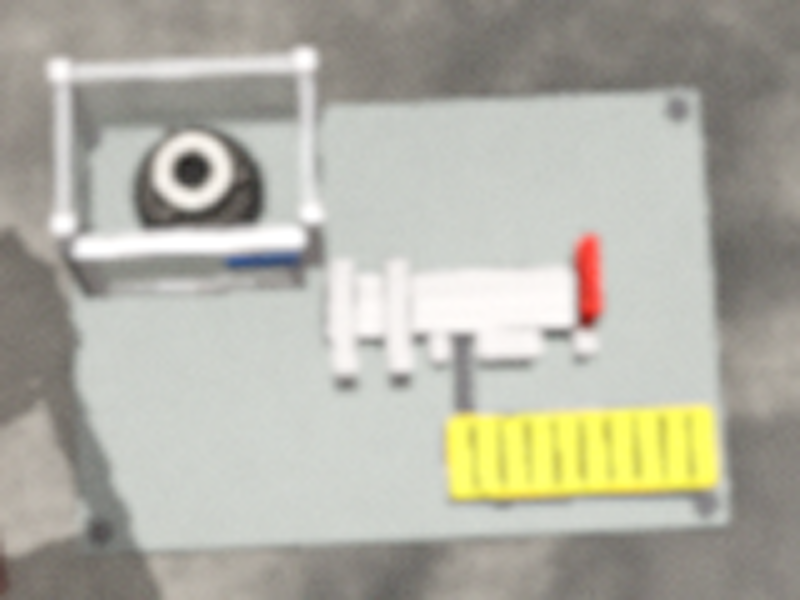

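The gate is shut: in the top picture its rail (75,248)→(305,238) is parallel to the back rail. I lifted towards +y, which touched nothing. The finger opening is 55.5 mm. Now I'll go over the pad and lug.

```bash
python3 - <<'E'
from h import *
cmd(F(0,-80,157));cmd(F(0,-80,90))
E
```

```text
F [ -0. -80. 157.] cm [-3.141e+01 -3.000e-02  1.000e-02] deg [-0.27  0.04 -0.11]
F [ -0. -80.  90.] cm [-31.4    0.     6.71] deg [-0.27  0.04 -0.11]
```

Request:
play_rows(
  motion=[
    [[-0.3,-6,0,0,-0.2,0,0],[-0.3,-12,0,0,-0.2,0,0],[-0.3,-18,0,0,-0.2,0,0],[-0.3,-24,0,0,-0.2,0,0],[-0.3,-30,0,0,-0.2,0,0],[-0.3,-31.4,0,0,-0.2,0,0],[-0.3,-31.4,0,3,-0.2,0,0],[-0.3,-31.4,0,6.7,-0.2,0,0],[-0.3,-31.4,0,6.7,-0.2,0,0],[-0.3,-31.4,0,6.7,-0.2,0,0]],
  ],
)

```text
t: 7.52
tool_pos: [0.4881, -0.0288, 0.0913]
tool_rot: [2.138, 2.301, -0.001]
contact_force: [-0.2, 0.7, 0.1]
opening: 0.0553
```

```bash
python3 - <<'E'
from h import *
st();cmd(F(0,-80,60))
t=ctrl.get_image("scene"); crop(t,220,380,125,245,5,"s5.png",proj(t,np.array([F(-35,-45,66),F(35,-56,63)])))
E
```

```text
t 7.53 tcpF [  0.5 -80.1  91.3] forceF [-0.19  0.67  0.12] open 0.0553 err [-0.02 -0.06  0.11] tq [-0.02  0.    0.  ]
F [ -0. -80.  60.] cm [ 0.01 -0.05  3.13] deg [ 0.02  0.06 -0.11]
```

View pics/s5.png

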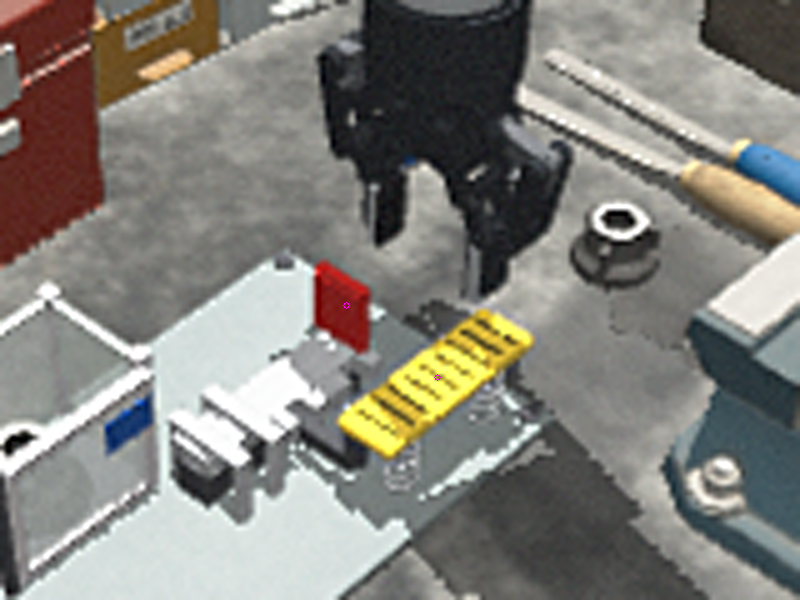

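The fingers straddle correctly: the near one is over the pad at (490,290) and the far one is behind the lug at (385,240).

Request:
play_rows(
  motion=[
    [[-0.3,0,0,1.5,0,0,0],[-0.3,0,0,2.5,0,0,0],[-0.3,0,0,3.1,0,0,0],[-0.3,0,0,3.1,0,0,0],[-0.3,0,0,3.1,0,0,0]],
  ],
)

```text
t: 8.2
tool_pos: [0.4887, -0.0289, 0.0612]
tool_rot: [2.137, 2.3, -0.0]
contact_force: [-1.3, 0.2, 3.1]
opening: 0.0556
```

```bash
python3 - <<'E'
from h import *
st();cmd(F(0,-80,52))
t=ctrl.get_image("scene"); crop(t,220,380,125,245,5,"s6.png")
E
```

```text
t 8.2 tcpF [  1.1 -80.2  61.2] forceF [-1.31  0.27  3.07] open 0.0556 err [-0.07 -0.08  0.1 ] tq [ 0.04  0.29 -0.03]
F [ -0. -80.  52.] cm [ 0.02 -0.11  0.92] deg [ 0.07  0.08 -0.1 ]
```

View pics/s6.png

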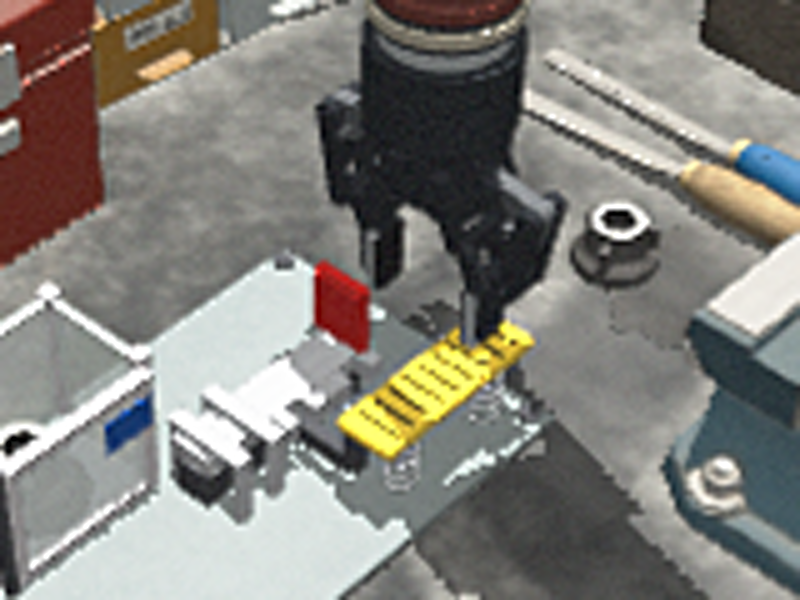

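The near tip just touches the pad at (470,340), with 3 N at TCP z 61. I'll press about 10 mm.

Request:
play_rows(
  motion=[
    [[-0.3,0,-0.1,0.4,0,0,0],[-0.3,0,-0.1,0.8,0,0,0],[-0.3,0,-0.1,1.0,0,0,0],[-0.3,0,-0.1,1.0,0,0,0],[-0.3,0,-0.1,1.0,0,0,0]],
  ],
)

```text
t: 8.88
tool_pos: [0.4887, -0.029, 0.0519]
tool_rot: [2.136, 2.299, 0.002]
contact_force: [4.0, 2.2, 4.9]
opening: 0.0554
```

```bash
python3 - <<'E'
from h import *
st()
for i in range(2):
  t=ctrl.get_image("scene"); st()
crop(t,220,380,125,245,5,"s7.png")
E
```

```text
t 8.88 tcpF [  1.1 -80.4  51.9] forceF [4.21 1.91 4.91] open 0.0554 err [-0.21 -0.09  0.1 ] tq [ 0.29 -0.38 -0.02]
t 8.93 tcpF [  1.  -80.4  51.9] forceF [3.46 1.4  4.73] open 0.0557 err [-0.2 -0.1  0.1] tq [ 0.23 -0.4  -0.06]
t 8.97 tcpF [  1.  -80.4  51.9] forceF [3.11 0.61 4.15] open 0.0556 err [-0.19 -0.1   0.1 ] tq [ 0.19 -0.39 -0.03]
```

View pics/s7.png

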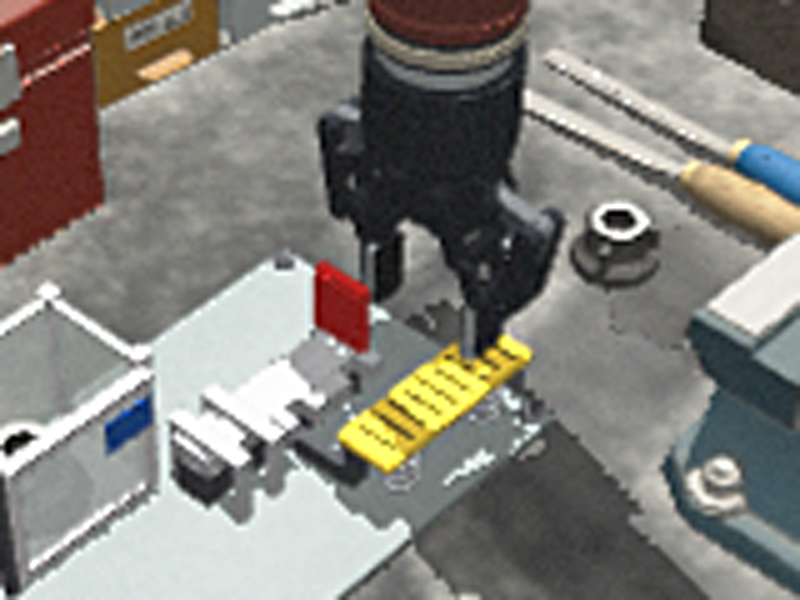

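```bash
python3 - <<'E'
from h import *
a=cv2.imread("pics/s5.png");b=cv2.imread("pics/s7.png")
t=ctrl.get_image("scene")
for z in (66,60,56,52): print(z,((proj(t,np.array([F(-52,10,z),F(-18,10,z)]))-[220,125]+.5)*5).round(1).tolist())
for i in("s5","s6","s7"):
    im=cv2.imread(f"pics/{i}.png"); h=cv2.cvtColor(im,cv2.COLOR_BGR2HSV); m=cv2.inRange(h,(20,150,120),(38,255,255))
    m[:,440:]=0; ys,xs=np.nonzero(m)
    q=m[:, 345:435]; r=[np.nonzero(q[:,j])[0] for j in range(0,90,5)]
    print(i,"left",xs.min(),"bottommax",ys.max(), "top edge mean",np.mean([k.min() for k in r]), "bot",np.mean([k.max() for k in r]))
print([((proj(t,np.array([F(-35,0,z)]))-[220,125])*5)[0].round(1).tolist() for z in(66,56)])
E
```

```text
66 [[389.0, 454.4], [335.8, 419.4]]
60 [[388.7, 463.2], [335.7, 428.2]]
56 [[388.5, 469.0], [335.6, 434.0]]
52 [[388.2, 474.8], [335.5, 439.8]]
s5 left 97 bottommax 458 top edge mean 382.3888888888889 bot 442.55555555555554
s6 left 339 bottommax 459 top edge mean 383.1666666666667 bot 443.55555555555554
s7 left 339 bottommax 472 top edge mean 397.44444444444446 bot 456.5
[[373.7, 423.3], [373.2, 437.9]]
```

The pad shift gives about 9.8 mm depth, which is what I want. Next I'll slide +y while holding that.

Request:
play_rows(
  motion=[
    [[-0.3,0.4,0,0.08,0,0,0],[-0.3,0.8,0,0.08,0,0,0],[-0.3,1.2,0,0.08,0,0,0],[-0.3,1.6,0,0.08,0,0,0],[-0.3,2.0,0,0.08,0,0,0],[-0.3,2.4,0,0.08,0,0,0],[-0.3,2.8,0,0.08,0,0,0],[-0.3,3.2,0,0.08,0,0,0]],
  ],
)

```text
t: 10.02
tool_pos: [0.4854, 0.0016, 0.0507]
tool_rot: [2.135, 2.299, -0.004]
contact_force: [0.3, -7.6, 5.2]
opening: 0.0557
```

```bash
python3 - <<'E'
from h import *
st()
t=ctrl.get_image("scene");st()
crop(t,220,380,125,245,5,"s8.png")
E
```

```text
t 10.03 tcpF [  0.1 -49.6  50.7] forceF [-0.27 -7.59  5.21] open 0.0557 err [-0.05 -0.29  0.07] tq [-1.03  0.16  0.01]
t 10.07 tcpF [  0.1 -49.2  50.6] forceF [ 0.47 -4.73  5.04] open 0.0557 err [-0.06 -0.27  0.05] tq [-0.81  0.19  0.05]
```

View pics/s8.png

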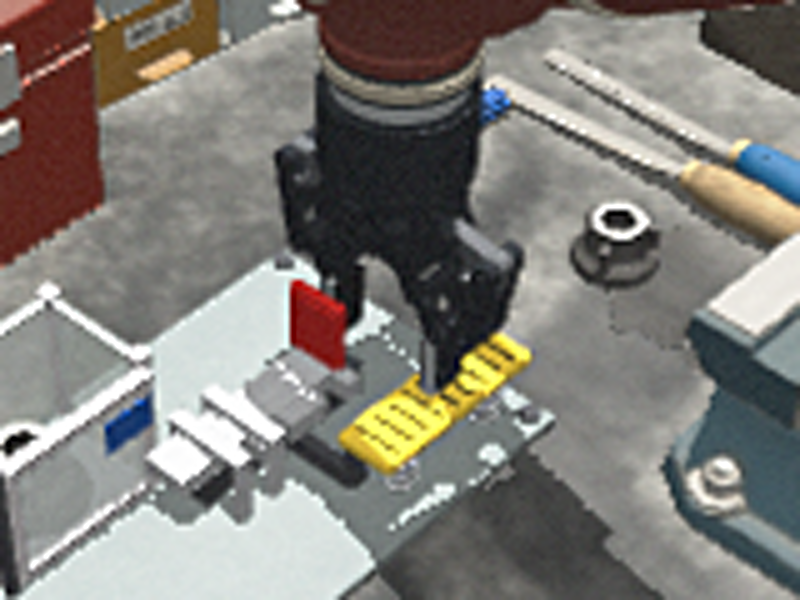

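The lug has moved from (342,308) to (318,325), and the pad is still down. Continuing.

Request:
play_rows(
  motion=[
    [[-0.3,0.4,0,0,0,0,0],[-0.3,0.8,0,0,0,0,0],[-0.3,1.2,0,0,0,0,0],[-0.3,1.6,0,0,0,0,0],[-0.3,1.9,0,0,0,0,0],[-0.3,2.2,0,0,0,0,0],[-0.3,2.2,0,0,0,0,0]],
  ],
)

```text
t: 10.95
tool_pos: [0.4836, 0.0231, 0.0507]
tool_rot: [2.133, 2.299, -0.007]
contact_force: [1.6, -4.3, 4.9]
opening: 0.0552
```

```bash
python3 - <<'E'
from h import *
st()
t=ctrl.get_image("scene");st()
crop(t,220,380,125,245,5,"s9.png",proj(t,np.array([F(18,-15,84),F(52,-15,84)])))
E
```

```text
t 10.95 tcpF [ -0.  -28.1  50.7] forceF [ 1.29 -4.41  4.85] open 0.0552 err [-0.03 -0.42  0.02] tq [-0.7  -0.1   0.09]
t 11.0 tcpF [ -0.  -28.1  50.7] forceF [ 0.82 -4.65  5.94] open 0.0555 err [-0.04 -0.41  0.02] tq [-0.67 -0.12  0.09]
```

View pics/s9.png

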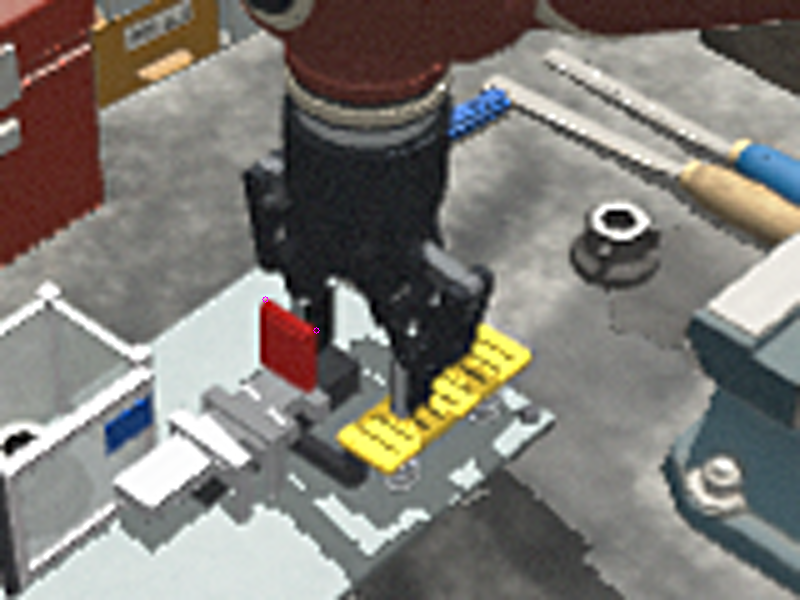

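Nearly home: the lug is at (288,348) and the force is still only sliding level. I'll press on to the stop.

Request:
play_rows(
  motion=[
    [[-0.3,0.2,0,0,0,0,0],[-0.3,0.4,0,0,0,0,0],[-0.3,0.4,0,0,0,0,0]],
  ],
)

```text
t: 11.38
tool_pos: [0.4835, 0.0243, 0.0508]
tool_rot: [2.129, 2.296, -0.014]
contact_force: [1.4, -12.1, 5.0]
opening: 0.0556
```

```bash
python3 - <<'E'
from h import *
st()
E
```

```text
t 11.38 tcpF [ -0.  -26.8  50.8] forceF [  0.5  -12.16   5.03] open 0.0556 err [-0.02 -0.79  0.01] tq [-1.82 -0.18 -0.19]
```

Request:
play_rows(
  motion=[
    [[-0.3,0.4,0,0,0,0,0],[-0.3,0.5,0,0,0,0,0],[-0.3,0.5,0,0,0,0,0]],
  ],
)

```text
t: 11.75
tool_pos: [0.4835, 0.0243, 0.0511]
tool_rot: [2.124, 2.289, -0.027]
contact_force: [2.6, -20.7, 3.8]
opening: 0.0554
```

```bash
python3 - <<'E'
from h import *
st()
t=ctrl.get_image("scene");st()
crop(t,220,380,125,245,5,"s10.png")
E
```

```text
t 11.75 tcpF [ -0.  -26.8  51.1] forceF [  1.03 -20.86   3.77] open 0.0554 err [ 0.   -1.45  0.03] tq [-3.08 -0.14 -0.46]
t 11.8 tcpF [ -0.  -26.8  51.1] forceF [  1.34 -21.17   3.41] open 0.0552 err [ 0.   -1.44  0.03] tq [-3.08 -0.23 -0.46]
```

View pics/s10.png

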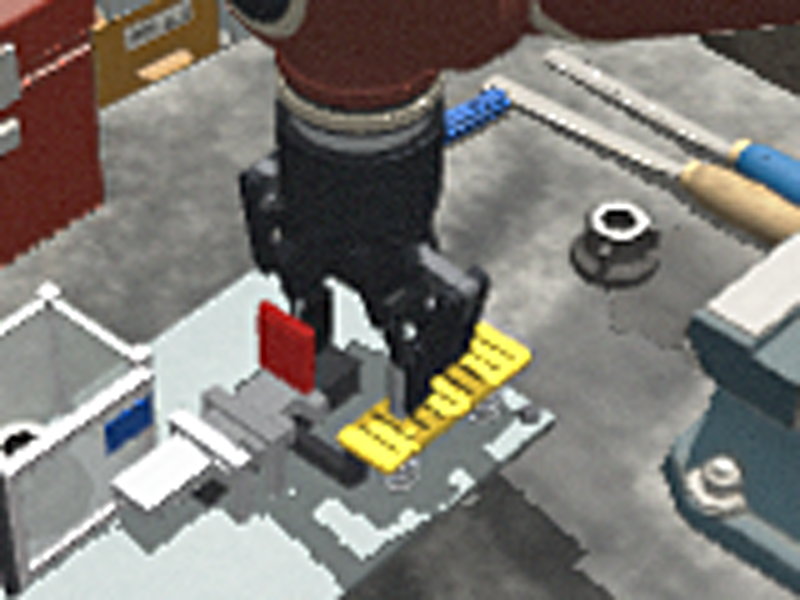

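The bolt is at its stop: 21 N with no further motion. I'll relax the push with the catch still down, then lift straight off.

Request:
play_rows(
  motion=[
    [[-0.3,0,0,0,0,0,0],[-0.3,-0.1,0,0,0,0,0],[-0.3,-0.2,0,0,0,0,0],[-0.3,-0.2,0,-0.6,0,0,0],[-0.3,-0.2,0,-1.5,0,0,0],[-0.3,-0.2,0,-3.5,0,0,0],[-0.3,-0.2,0,-7,0,0,0],[-0.3,-3,0,-12,0,0,0],[-0.3,-9,0,-14,0,0,0],[-0.3,-15,0,-14,0,0,0],[-0.3,-18,0,-14,0,0,0],[-0.3,-18,0,-14,0,0,0],[-0.3,-18,0,-14,0,0,0]],
  ],
)

```text
t: 13.42
tool_pos: [0.4959, -0.1508, 0.1947]
tool_rot: [2.125, 2.291, -0.028]
contact_force: [-1.3, -0.4, 0.6]
opening: 0.0557
```

```bash
python3 - <<'E'
from h import *
st()
t=ctrl.get_image("scene");crop(t,180,340,145,265,5,"s11.png",proj(t,np.array([F(-52,10,66),F(-52,-100,66),F(18,-8,84),F(52,-8,84)])))
t=ctrl.get_image("top"); crop(t,200,360,145,265,5,"t11.png",proj(t,np.array([F(22,93,42),F(48,93,42)])))
E
```

```text
t 13.43 tcpF [  -0.8 -202.4  194.7] forceF [-1.29 -0.33  0.65] open 0.0557 err [ 0.12 -1.37  0.01] tq [-0.01  0.02  0.02]
```

View pics/s11.png

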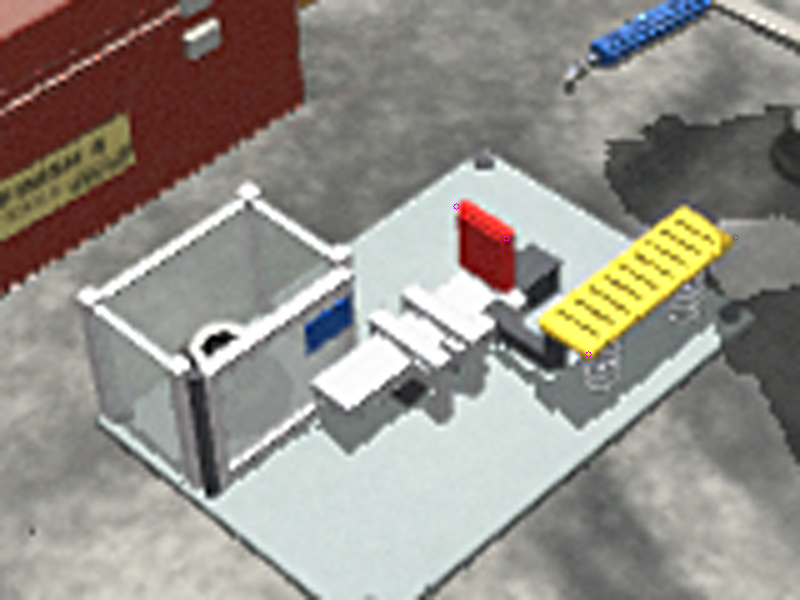

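View pics/t11.png

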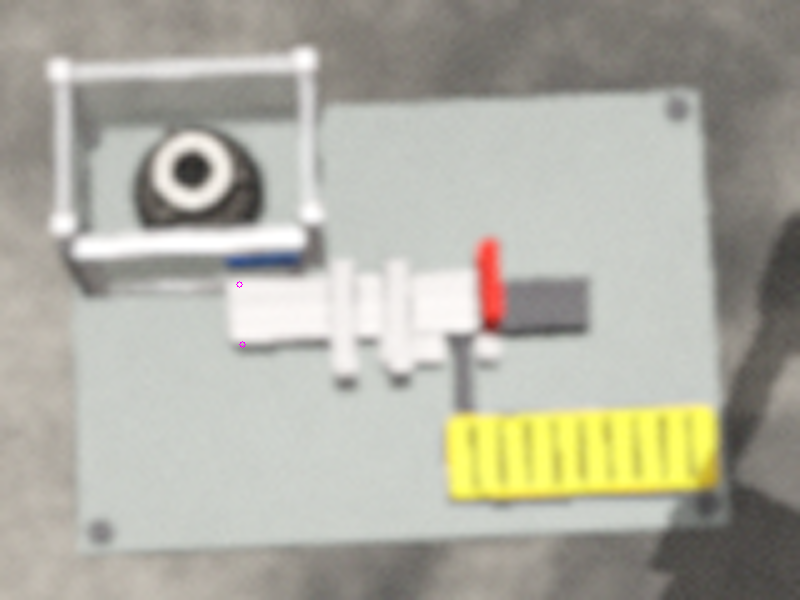

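The bolt now lies across the shut gate: in the top picture its end is at (235,312), and the lug went from (590,280) to (490,282), about 41 mm. The pad is back at its starting pixels, so the catch is up. The arm is clear, so I'll hand in.

```bash
python3 - <<'E'
from h import *
print(ctrl.finish_job())
E
```

```text
the job is handed in; nothing more can be done
None
```

The gate is shut, the bolt is fully home across its front, and the catch has sprung up again. I handed the job in at about 13.5 s with the arm clear of everything.

1. **Gate:** I pushed it shut with the closed fingertips until it met its stop at about 14 N. In the top picture its rail lies parallel to the cage's back rail. That push also showed about 11 N upward, which I took as rubbing on the gate face and did not look into.
2. **Catch and bolt:** One fingertip held the catch down about 10 mm, measured from the picture before the slide. The fingertip height then stayed 10 to 11 mm down for the whole slide. The other fingertip pushed the lug to its hard stop at about 21 N, with no further movement.
3. **Release:** I eased the push off, then lifted straight up.

**Last pictures:**
- The lug had moved about 41 mm and the bolt's end was across the shut gate.
- The pad was back at its starting position in both views.
- The casting in the cage looked undisturbed. I did not measure the other loose items again, but the arm did not go near them at low height.

**Disagreements:**
- The two cameras differed by about 3 mm in the fixture's x position, so I used the average.
- After the gate push I moved left instead of right. It was free space and nothing was touched.

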